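# Clear a jammed specimen puck from the feed chute

## Task

A specimen puck has jammed at the bottom of the feed chute, held down under the two side lips. Nudge it back up the chute until it is out from under the lips and lies in the open section, then lift it out and set it down gently, flat on the floor of the steel tray beside the puck that is already there. Leave the other three pucks where they are.

Things in the scene. Friction and masses are not known exactly. Their poses are not given: they have to be found in the camera images.
- puck: The jammed puck: a black resin disc, 50 mm diameter, 22 mm high, about 90 g (60 to 120 g), with a small bright steel specimen (18 x 14 mm) flush in its top. Origin: centre of its underside; z is the disc's axis, up. It starts at the lower end of the chute, its centre 27 to 33 mm up the slope from chute_stop. Fingertips that reach below its underside would keep it off the tray floor.
- chute: Fixed aluminium feed chute, 280 mm long, sloping up at 8 degrees. Origin: on the bench under it; x points horizontally uphill, y to the left looking uphill, z up. The feed is off: a puck stays where it is left on the slope. Along the slope from the stop: lipped channel 0 to 60 mm, open section 60 to 160 mm, then a gate blade 20 mm high and a walled channel with two waiting pucks.
- chute_stop (a point): Point on the floor's centre line at the uphill face of the low stop, a ledge 5 mm high and 6 mm thick across the lower end; floor 55 mm above the bench. Above the ledge the end is open: shut fingers can enter here between the lips and push the puck uphill. Before it is free space over a black imaging block (15 to 73 mm before the stop, 28 mm high). Axes as the chute's.
- chute_lip_end (a point): Point on the floor's centre line where lips and walls end, 60 mm up the slope from the stop. Below it: channel 52 mm wide, walls 24.5 mm high, on each a steel lip 3 mm thick reaching 7 mm inward, so a slot 38 mm wide is open above; the lips keep the puck from being lifted. A puck is clear once its centre is 17 mm uphill of this point. Axes as the chute's.
- chute_open (a point): Point on the floor's centre line in the middle of the open section, 110 mm up the slope from the stop. The open section has no walls or lips, only a floor strip 34 mm wide and 12 mm thick with over 35 mm of free space beneath, so fingers can go down on both sides of a puck. Axes as the chute's.
- chute_ball (a point): Centre of a spring-loaded steel ball (12 mm diameter) that stands 5 mm into the channel from its left wall, 52 mm up the slope from the stop, just uphill of the jammed puck. It resists the puck with a few newtons (4 to 8 N of push in all), then yields sideways as the puck is pushed past.
- tray: Shallow open steel tray, fixed, 180 mm (its x) x 140 mm (its y), 20 mm high, walls 4 mm, floor 4 mm thick. Origin: centre of its underside; z up. The puck already in it stands towards the -x end; the +x half is free.
- tray_puck: A puck of the same size already standing in the tray (a bystander). Origin: centre of its underside.
- queue_a: A puck of the same size waiting in the upper channel, against the uphill side of the gate blade (a bystander). Origin: centre of its underside.
- queue_b: A second waiting puck uphill of the first (a bystander). Origin: centre of its underside.
There are look-alikes about, which are no part of the job. Leave any orange look-alike of the puck alone. There is more than one size of the tray; the one meant has the size given above.

How it is judged (in metres and radians):
On the way, in this order (a step that is already met when the one before it is completed fails the run):
1. the puck has been pushed back up the chute, clear of the lips (centre at least 17 mm uphill of the lip end), and lies on the floor of the open section (x of puck in the frame of chute_lip_end above 0.017 m and x of puck in the frame of chute_open below 0.035 m and z of puck in the frame of chute_open between -0.012 and 0.009 m), for 0.2 s.
2. the puck has been lifted out, its underside at least 20 mm above the chute floor (z of puck in the frame of chute_open above 0.02 m), for 0.1 s.
3. the puck is set down in the tray, still in the fingers when its underside is within 15 mm of the tray floor (z of puck in the frame of tray below 0.019 m and x of puck in the frame of tray between -0.066 and 0.066 m and y of puck in the frame of tray between -0.046 and 0.046 m and contact force between the fingers and puck above 0.3 N), for 0.05 s.
At the end, for the whole second after the job is handed in: The puck lies inside the tray, flat on its floor (underside within 4 mm of the floor, tilt under 0.08 rad), right side up, at rest and released (x of puck in the frame of tray between -0.066 and 0.066 m and y of puck in the frame of tray between -0.046 and 0.046 m and z of puck in the frame of tray below 0.008 m and angle between puck's own z axis and vertical below 0.08 rad and linear speed of puck below 0.02 m/s); the robot touches nothing.
It fails at once if the puck already in the tray is shifted by more than 20 mm (distance of tray_puck from where it was at the start of the episode above 0.02 m).
It fails at once if a waiting puck is shifted by more than 20 mm (distance of any of queue_a, queue_b from where it was at the start of the episode above 0.02 m).
It also fails if it takes over 58 s, if anything falls off the work surface, if the arm or the gripper's body presses on something with over 40 N, if the wrist force passes 120 N, or if a joint passes its speed limit or range.

## Robot

A 6-joint arm with a two-finger parallel gripper is mounted at the origin on the work surface. World frame = base frame: x ahead of the robot, y to its left, z up, the work surface at z = 0. Lengths are in m, angles in degrees, forces in N, time in s.
With the tool pointing down it reaches from about 0.325 to 0.85 m from the base axis. Payload 15.5 kg.
Tool frame: the origin (TCP) lies at the very end of the fingers, on their centre line; the grasp point (between the pads) lies arm.grip_depth behind it (arm.grip_depth is the distance from the TCP to the grasp point, in m); z points along the fingers, y is the line along which they close (so a half turn about z gives the same grasp; the last joint's range is limited). The gripper opens to 91 mm and grips with 3 to 60 N. Pads are 32 mm wide; open, the fingers measure 118 mm over their backs; the gripper's body (76 mm by 178 mm) begins 60 mm behind the grasp point.
Start: joints at [-71.706, 28.281, 77.091, -0, 74.628, -5.472], TCP at [0.252, -0.572, 0.214] pointing down, gripper open.
Joint ranges: [-166.48, 166.48], [-47.26, 123.95], [12.59, 153.08], [-70.14, 250.14], [6.76, 159.57], [-176.63, 176.63]. Speed limits (degrees/s): [108.29, 108.29, 147.25, 172.46, 172.46, 172.46].

## Interface

Orientations are given as a 3x3 rotation matrix whose columns are the frame's x, y, z axes.
In Python, from rig import arm gives the robot as it stands. Calls block until the motion is done:
- arm.move_to(position, orientation): joint-space move of the TCP to a pose.
- arm.move_l(position, orientation=None, feed=0.15): straight line of the TCP; orientation=None keeps the orientation; feed is the mean speed in m/s.
- arm.move_joints(angles): joint-space move.
- arm.grip(opening): finger opening in m; the grip force is fixed at half the most; returns when the fingers have stopped.
- arm.sleep(seconds).
- arm.solve_ik(position, orientation): joint angles nearest the present ones, or None.
- arm.snapshot(name): name is "scene" or "top" or "wrist"; returns the picture (420x560x3 uint8, red, green, blue); there is no depth.
- arm.get_calibration(name): a dict with "intrinsics" (3x3 intrinsics, pixels), "cam_to_world" (4x4, takes a point from camera to world coordinates). Camera axes: x right, y down, z forward; pixel columns grow to the right and rows downward; lengths in m; the calibration is good to about 2 mm. A picture is of the moment at which its call begins: read the wrist's pose just before it. get_calibration takes no time and is no camera call; for the wrist camera it gives the pose at the moment of the call.
A pose or a line that the arm cannot do raises arm.Unreachable and nothing moves.
- arm.sign_off(): hands the job in; it is judged then, once.
Readings, each from a call of its own:
- arm.current_t(): time.
- arm.current_joint_positions(): joint angles.
- arm.current_dq(): joint speeds.
- arm.current_tau(): joint torques, N m.
- arm.current_ee_pos(): TCP position.
- arm.current_tool_rot(): TCP orientation.
- arm.current_force(): force on the tool from outside, world axes, zero at the start.
- arm.current_torque(): the same for the moment, N m.
- arm.current_width(): finger opening in m.
- arm.current_grasp_force(): force on a finger pad.
Only numpy, scipy, OpenCV 4.12 (cv2) and the standard library are available. Lean on these libraries where they do the work, as an engineer would, in place of code of your own. Each camera call takes 0.05 s, during which the arm holds its last target. There are 200 camera calls.

## Working session

There is one attempt and no reset: what is moved stays moved. The work goes in short steps, each a Python script; the robot and the scene stay as the last script left them, time stands still between calls to the robot, and variables do not carry over. Pictures are saved under pics/ and viewed, at most 10 in all, crops included, and the job is handed in when it is done.

```bash
ls; mkdir -p pics
python3 - <<'E'
from rig import arm
import cv2,numpy as np
np.set_printoptions(precision=4,suppress=True)
for n in ("scene","top"):
    im=arm.snapshot(n); cv2.imwrite(f"pics/{n}0.png",im[:,:,::-1]); c=arm.get_calibration(n); print(n,c["intrinsics"],c["cam_to_world"])
print(arm.grip_depth,arm.current_t(),arm.current_tool_rot())
E
```

```text
pics
scene [[482.6236   0.     277.7882]
 [  0.     482.6236 210.6027]
 [  0.       0.       1.    ]] [[-0.1514  0.6981 -0.6998  1.1919]
 [ 0.9885  0.1105 -0.1036  0.0356]
 [ 0.005  -0.7074 -0.7068  0.8156]
 [ 0.      0.      0.      1.    ]]
top [[402.0776   0.     278.8545]
 [  0.     402.0776 207.7824]
 [  0.       0.       1.    ]] [[ 0.0226 -0.9911  0.1311  0.3616]
 [-0.9994 -0.026  -0.0244 -0.0546]
 [ 0.0276 -0.1305 -0.9911  0.8704]
 [ 0.      0.      0.      1.    ]]
0.0188 0.1 [[ 0.9152  0.403  -0.0003]
 [ 0.403  -0.9152  0.0011]
 [ 0.0001 -0.0011 -1.    ]]
```

View pics/scene0.png

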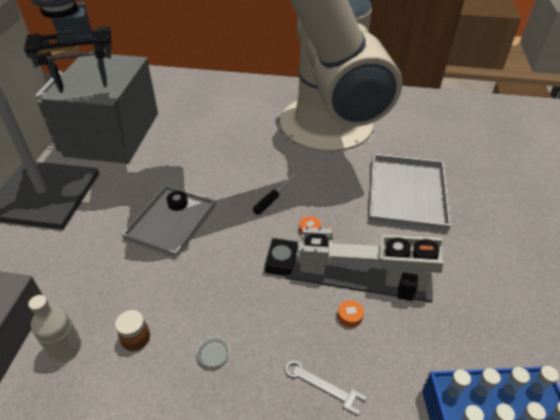

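View pics/top0.png

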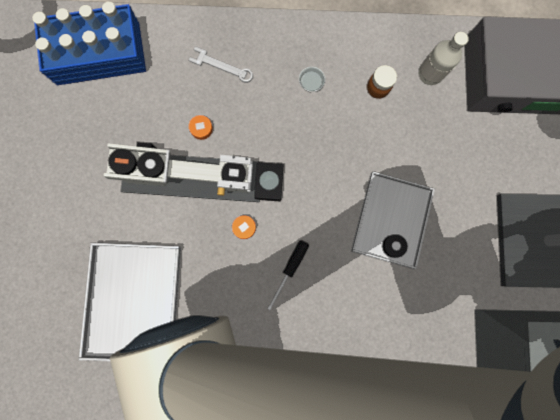

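The scene view shows the chute (jammed puck at ~(316,240), queue on the right) and the small tray at ~(172,218). The top view has the puck at ~(234,173), the open strip from column 170 to 219, the gate at ~168, the small tray centre at ~(393,220) and its puck at (395,245). The big tray on the left of the top view is the decoy.

```bash
cat > h.py <<'E'
from rig import arm
import cv2,numpy as np
np.set_printoptions(precision=4,suppress=True)
def ray(cal,p):
    K,T=cal["intrinsics"],cal["cam_to_world"]
    d=T[:3,:3]@np.linalg.solve(K,[p[0],p[1],1.]); return T[:3,3],d
def onz(cal,p,z):
    o,d=ray(cal,p); return o+d*(z-o[2])/d[2]
def shot(n,f):
    c=arm.get_calibration(n); im=arm.snapshot(n); cv2.imwrite(f"pics/{f}.png",im[:,:,::-1]); np.savez(f"pics/{f}.npz",**c); return im,c
E
python3 - <<'E'
from h import *
c=arm.get_calibration("top")
for p,z in [((234,173),.081),((219,171),.064),((171,170),.078),((150,164),.105),((122,161),.11),((376,174),.02),((433,187),.02),((416,266),.02),((354,252),.02),((395,244),.026)]: print(p,onz(c,p,z))
w=arm.get_calibration("wrist");T=np.eye(4);T[:3,:3]=arm.current_tool_rot();T[:3,3]=arm.current_ee_pos()
print(w["intrinsics"],np.linalg.inv(T)@w["cam_to_world"])
E
```

```text
(234, 173) [0.5338 0.0171 0.081 ]
(219, 171) [0.5408 0.0493 0.064 ]
(171, 170) [0.537  0.1431 0.078 ]
(150, 164) [0.5416 0.1773 0.105 ]
(122, 161) [0.5448 0.2293 0.11  ]
(376, 174) [ 0.5537 -0.285   0.02  ]
(433, 187) [ 0.5285 -0.4094  0.02  ]
(416, 266) [ 0.3577 -0.3683  0.02  ]
(354, 252) [ 0.3841 -0.2366  0.02  ]
(395, 244) [ 0.4027 -0.3224  0.026 ]
[[294.0942   0.     280.0379]
 [  0.     294.0942 207.2328]
 [  0.       0.       1.    ]] [[-0.0004 -0.9584 -0.2853  0.0815]
 [ 1.     -0.0005  0.0003  0.    ]
 [-0.0005 -0.2853  0.9584 -0.1707]
 [ 0.      0.      0.      1.    ]]
```

```bash
cat >> h.py <<'E'
def rot(yaw,tilt=0):
    "tool x horizontal along yaw then pitched up by tilt (deg); tool z down"
    a,t=np.radians([yaw,tilt]); u=np.array([np.cos(a),np.sin(a),0]); k=np.array([0,0,1.])
    x=u*np.cos(t)+k*np.sin(t); z=u*np.sin(t)-k*np.cos(t); return np.c_[x,np.cross(z,x),z]
E
python3 - <<'E'
from h import *
for yaw in (87,-93):
    for p in [(.535,.03,.22),(.53,-.045,.08),(.54,.08,.08)]: print(yaw,arm.solve_ik(p,rot(yaw,8 if yaw>0 else -8)))
arm.grip(0)
arm.move_to((.535,.02,.21),rot(87)); shot("wrist","w1"); print(arm.current_t())
E
```

```text
87 [-8.4682 20.7127 89.885   8.4583 70.3688 -8.3818]
87 [-16.4939  31.5059  98.1782   9.8081  52.602  -19.6155]
87 [-3.0567 31.6572 97.8132 10.317  50.9951 -6.5932]
-93 [ -8.4682  20.7127  89.885    8.4583  70.3688 171.6182]
-93 [-16.4939  31.5059  98.1782   9.8081  52.602  160.3845]
-93 [ -3.0567  31.6572  97.8132  10.317   50.9951 173.4068]
3.85
```

View pics/w1.png

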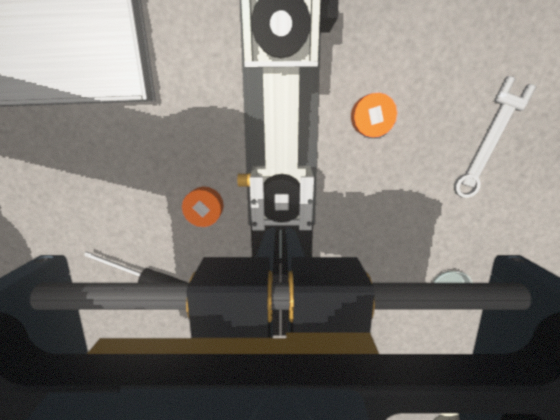

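The chute runs vertically in the wrist view: open strip at columns 263–300, gate at row ~66, lip section at rows 170–228, jammed puck's specimen at (281,199) and ball housing at (243,180). I'll zoom in for the edges.

Run:
```python
import cv2
im=cv2.imread("pics/w1.png")[155:255,225:340]; cv2.imwrite("pics/w1c.png",cv2.resize(im,None,fx=6,fy=6,interpolation=cv2.INTER_CUBIC))
```

```text
(no output)
```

View pics/w1c.png

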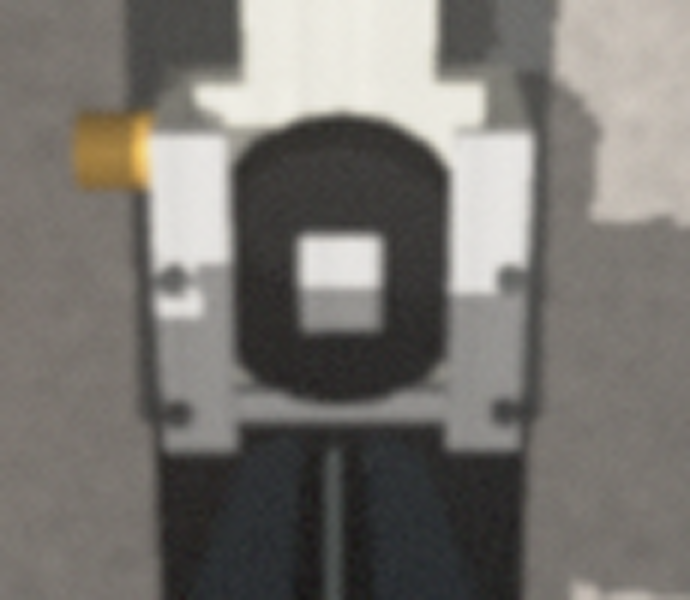

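Run:
```python
from h import *
c=dict(np.load("pics/w1.npz"))
f=lambda u,v:((u+.5)/6-.5+225,(v+.5)/6-.5+155)
A=[onz(c,f(*p),.0906) for p in [(150,130),(228,132),(455,132),(533,132)]]
B=[onz(c,f(*p),.0816) for p in [(165,452),(240,450),(445,448),(523,452)]]
print(np.array(A),np.array(B),sep="\n")
a,b=np.mean(A,0),np.mean(B,0); d=a-b; print(a,b,d,"yaw",np.degrees(np.arctan2(d[1],d[0])))
print("slot",np.linalg.norm(A[1]-A[2]),np.linalg.norm(A[0]-A[3]))
print("spec",onz(c,f(341,283),.081),"strip",[onz(c,p,z) for p,z in [((264.5,157),.066),((298,157),.066),((264,75),.0765),((299,75),.0765)]])
print("top stop edge",onz(c,f(342,421),.0595), "puck edges",onz(c,f(341,113),.084),onz(c,f(341,402),.077))
```

```text
[[0.5068 0.0478 0.0906]
 [0.5197 0.0467 0.0906]
 [0.5574 0.0447 0.0906]
 [0.5704 0.044  0.0906]]
[[ 0.5035 -0.0128  0.0816]
 [ 0.5171 -0.0132  0.0816]
 [ 0.5542 -0.0148  0.0816]
 [ 0.5683 -0.0163  0.0816]]
[0.5386 0.0458 0.0906] [ 0.5358 -0.0143  0.0816] [0.0028 0.0601 0.009 ] yaw 87.33581744830644
slot 0.03777515546846924 0.06372612532424152
spec [0.537 0.017 0.081] strip [array([0.5215, 0.0631, 0.066 ]), array([0.5571, 0.0612, 0.066 ]), array([0.527 , 0.1417, 0.0765]), array([0.5603, 0.1399, 0.0765])]
top stop edge [ 0.5355 -0.0166  0.0595] puck edges [0.5386 0.0477 0.084 ] [ 0.5358 -0.0066  0.077 ]
```

```bash
cat >> h.py <<'E'
YAW=86.8; R=rot(YAW,8); S=np.array([.5358,-.010,.055])
def P(s,h,lat=0): return S+R[:,0]*s/1e3-R[:,2]*h/1e3-R[:,1]*lat/1e3   # mm; lat: + = left... (tool y is right)
E
python3 - <<'E'
from h import *
arm.move_to(P(-42,100),R)
arm.move_l(P(-42,9),feed=.12); print(arm.current_force())
for s in (-14,0,15,30,45,59):
    arm.move_l(P(s,9),feed=.04); print(s,arm.current_force()@R,arm.current_t())
arm.move_l(P(52,9),feed=.1)
arm.move_l(P(40,110),feed=.15)
shot("wrist","w2"); print(arm.current_t())
E
```

```text
[ 0.2914  0.0256 -0.1355]
-14 [ 0.2204 -0.9021  0.4636] 6.1167
0 [ 0.0502  0.1339 -1.7216] 6.6167
15 [-0.6687 -0.5344 -0.5383] 7.1417
30 [ 0.2161 -0.7839  0.2386] 7.6667
45 [-0.2493  0.2492 -0.2641] 8.1917
59 [-0.4685  0.4178 -0.2239] 8.6917
9.8167
```

View pics/w2.png

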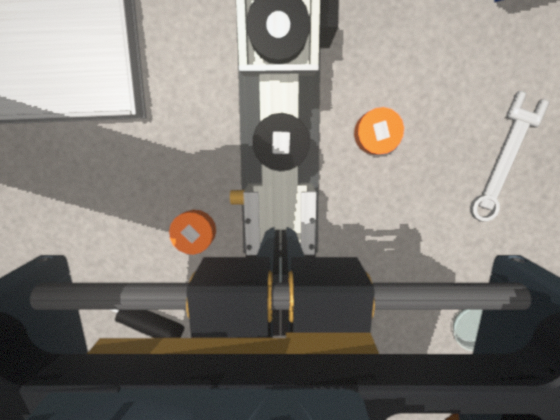

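The puck is now out on the open strip, centred at about (281,141), with its specimen at (281,142); the lips end at row ~192 and the gate is at ~70.

Run:
```python
from h import *
c=dict(np.load("pics/w2.npz")); g=cv2.imread("pics/w2.png",0)
def sl(p,h):
    o,d=ray(c,p); n=-R[:,2]; q=o+d*((S-o)@n+h/1e3)/(d@n); q=(q-S)*1e3; return np.array([q@R[:,0],-(q@R[:,1]),q@n])
m=(g[125:160,266:296]>120).astype(np.uint8); n,l,st,ce=cv2.connectedComponentsWithStats(m)
print([(s[4],ce[i]+[266,125],sl(ce[i]+[266,125],22)) for i,s in enumerate(st) if i and s[4]>30])
m=(g<42).astype(np.uint8); m[:100]=0; m[185:]=0
for k in cv2.findContours(m,0,2)[0]:
    if cv2.contourArea(k)>800: (u,v),r=cv2.minEnclosingCircle(cv2.convexHull(k)); print(cv2.boundingRect(k),u,v,r,sl((u,v),22))
print("strip edges",[sl((u,92),0) for u in (260,300)],[sl((u,180),0) for u in (259.5,297)])
```

```text
[(np.int32(392), array([280.6964, 141.7347]), array([103.0141,  -0.5402,  22.    ]))]
strip edges [array([144.7712,  17.8487,  -0.    ]), array([144.7541, -17.743 ,   0.    ])] [array([65.2578, 19.9146,  0.    ]), array([ 65.2457, -16.3489,   0.    ])]
```

Run:
```python
from h import *
arm.grip(.075)
arm.move_l(P(103,80,-.5),feed=.15)
arm.move_l(P(103,3,-.5),feed=.08); print(arm.current_force())
arm.grip(0); print(arm.current_width(),arm.current_grasp_force(),arm.current_force())
arm.move_l(P(103,60,-.5),feed=.08); print(arm.current_width(),arm.current_grasp_force(),arm.current_t())
p=arm.current_ee_pos(); arm.move_l(p+[0,0,.06],rot(YAW,0)); print(arm.current_width())
shot("scene","s2")
# view the tray with the wrist camera; tray axis yaw from top view
arm.move_to((.47,-.33,.20),rot(75.)); shot("wrist","w3"); print(arm.current_joint_positions(),arm.current_width(),arm.current_t())
```

```text
[-0.7007  0.0921 -0.4346]
0.04938362464305065 30.001745223999023 [-0.8984 -0.7467  4.9243]
0.04910438354522169 29.99966025352478 14.1167
0.0490555729256506
[-40.9311  24.9985  85.4765   0.015   69.541  -26.0118] 0.04959973043397635 16.3167
```

View pics/w3.png

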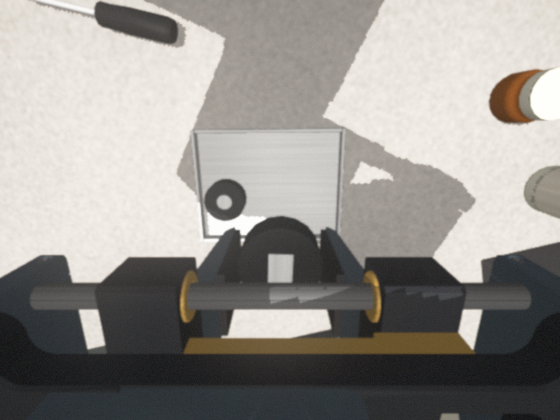

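The puck is held (at (281,250)). The tray rim corners are at about (193,131), (344,129), (342,238) and (203,241), and the tray puck is at (225,200).

Run:
```python
from h import *
c=dict(np.load("pics/w3.npz"))
C=np.array([onz(c,p,.02) for p in [(193,131),(344,129),(342,238),(203,241)]]); print(C)
L=lambda i,j:np.linalg.norm(C[i]-C[j]); print(L(0,1),L(1,2),L(2,3),L(3,0))
d=C[1]-C[0]; print("tray x yaw",np.degrees(np.arctan2(d[1],d[0])),"centre",C.mean(0))
d=C[2]-C[3]; print(np.degrees(np.arctan2(d[1],d[0])),"puck",onz(c,(225,198),.026))
```

```text
[[ 0.3915 -0.2369  0.02  ]
 [ 0.5604 -0.2797  0.02  ]
 [ 0.5311 -0.412   0.02  ]
 [ 0.3573 -0.3698  0.02  ]]
0.1742708507682361 0.1354514537509883 0.1788409968326295 0.13724067647128
tray x yaw -14.231071636886869 centre [ 0.4601 -0.3246  0.02  ]
-13.638254142822307 puck [ 0.4039 -0.3214  0.026 ]
```

Run:
```python
from h import *
Q=rot(76.); x,y=.493,-.3335
arm.move_to((x,y,.10),Q); arm.move_l((x,y,.030),feed=.1); arm.move_l((x,y,.014),feed=.04); arm.sleep(.2)
f0=arm.current_force()[2]; z=.014
while z>.0035:
    z-=.0005; arm.move_l((x,y,z),feed=.01); arm.sleep(.05); f=arm.current_force()[2]-f0
    if f>4: break
print(z,f,arm.current_ee_pos(),arm.current_grasp_force(),arm.current_t())
im,c=shot("wrist","w4"); shot("scene","s4")
g=cv2.imread("pics/s4.png")[140:280,90:270]; cv2.imwrite("pics/s4c.png",cv2.resize(g,None,fx=4,fy=4,interpolation=cv2.INTER_CUBIC))
```

```text
0.006999999999999994 5.056584874898842 [ 0.4931 -0.3336  0.0072] 30.00084400177002 22.6083
```

View pics/s4c.png

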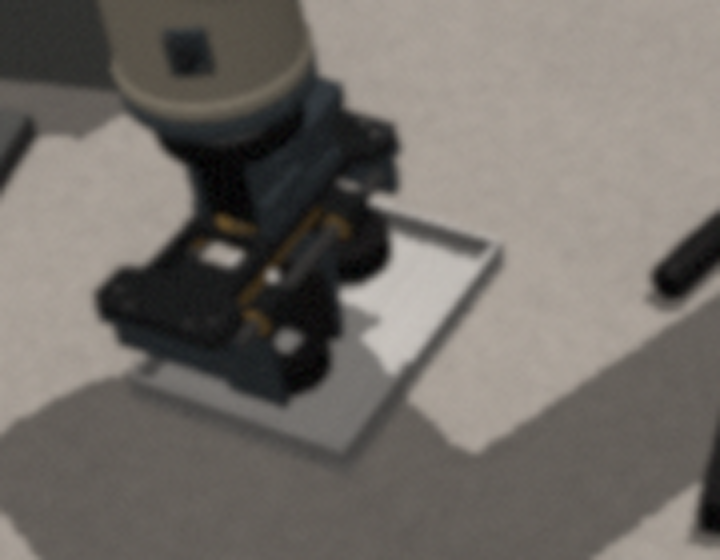

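The fingers are inside the tray with the puck at about crop (300,365), clear of the tray puck at (360,255). Contact came at the predicted height, so I'll release.

Run:
```python
from h import *
arm.grip(.060); print(arm.current_width(),arm.current_grasp_force())
p=arm.current_ee_pos(); arm.move_l(p+[0,0,.05],feed=.06); arm.move_l(p+[-.02,-.08,.20],feed=.2); arm.sleep(.3)
shot("wrist","w5"); print(arm.current_t(),arm.current_force())
```

```text
0.05993002221837362 0.0
25.4417 [-0.8406 -0.8671 -0.003 ]
```

View pics/w5.png

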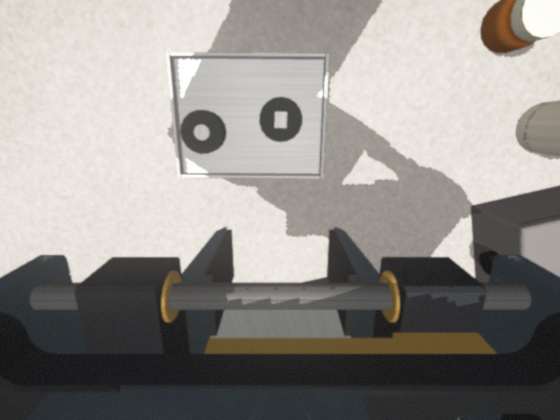

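The puck lies flat in the free half of the tray at (281,120). The tray puck is undisturbed at (203,132), and the gripper is clear.

```bash
python3 -c "
from rig import arm
print(arm.sign_off())"
```

```text
the job is handed in; nothing more can be done
None
```

I pushed the jammed puck clear of the lips, lifted it out, set it flat in the free half of the steel tray, and handed the job in with about 25 s on the robot's clock; no verdict came back, but the last picture shows the tray puck undisturbed.

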